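# Tip the glued handlebar grip out of a two-bay dish

### The job

The rubber handlebar grip in the two-bay dish is tacky with fresh glue, so it must not be touched. Lift the dish out of its wooden caddy by the carry fin, turn it and set it down squarely in the middle of the rubber mat with the grip's bay facing the steel tray, and let go; then take it again by its end handle, tip the grip out into the tray while the tail-light lens stays in its bay, and stand the dish back upright on the middle of the mat. Leave everything else where it is.

Things in the scene. Friction and masses are not known exactly. Their poses are not given: they have to be found in the camera images.
- dish: Grey plastic two-bay dish, 0.26 kg, body 120 (x) by 150 (y). Origin: centre of the body's underside; z up when upright. A divider 10 thick along x through the origin parts a +y bay from a -y bay, each with a flat floor at z=6 from |y|=5 to 45, then a side sloping up and out at 30 degrees to a lip. End walls at x=52 to 60 and -60 to -52, 40 high, span the full width
- dish_fin (a point): Middle of the top edge of the dish's carry fin, at (0, 0, 90) in the dish: the divider's upper part, 80 long in x, 10 thick in y, from z=54 to 90. Grip it across y, with the fingertips above z=45 to stay clear of what lies in the bays. Axes as the dish's
- dish_end_handle (a point): Middle of the top edge of the end handle, at (-103, 0, 50) in the dish: an upright plate 10 thick in x, 44 wide in y, z=0 to 50. Grip it across x, about 12 below this point (tilting about x is fine). Between it and the end wall is a 38 gap for a finger, over a 6 thick foot. In the caddy there is no finger room outside it. Axes as the dish's
- dish_lip_left (a point): Middle of the outer lip of the +y bay, at (0, 75, 21) in the dish. With the dish tipped 40 to 55 degrees about its x axis, this side down, a round thing rolls out over the lip, while what lies in the other bay stays, resting against the divider
- dish_lip_right (a point): The same for the -y bay, at (0, -75, 21) in the dish
- grip: Black ribbed rubber handlebar grip, a cylinder 32 in diameter and 100 long, 0.09 kg, lying in one of the two bays along the dish's x (which bay varies); it rolls a little. Origin at its middle on its axis; its x runs along it
- lens: Amber tail-light lens on a white base, 84 x 36 x 24 high, 0.06 kg, lying in the other bay. Origin: centre of its underside; x along its length
- caddy: Fixed dark wooden open box in which the dish stands at the start, its inner floor at z=5, walls 8 thick and 55 high. Origin: the point (at table height) below the dish's starting origin; inside it spans x -118 to 70, y -85 to 85, about 10 clear all round the dish. The dish starts with its axes parallel to the caddy's
- mat: Fixed black rubber mat, 170 (x) by 250 (y), 3 thick. Origin: centre of its underside. The tray lies off its -x side, so the dish has to stand with its x axis along the mat's y axis, either way round as the grip's bay demands
- tray: Fixed stainless steel open tray, 180 (x) by 200 (y), 32 high, walls 4 thick, inner floor at z=4. Origin: centre of its underside
- cup: Bystander: stainless steel cup of screws, 70 across, 75 high, origin at the centre of its underside
- tyre_lever: Bystander: green plastic tyre lever lying flat, 120 long along its x, 18 wide, origin near its middle on the table
- brake_lever: Bystander: black brake lever lying flat, 175 long along its x, 25 wide, 14 high, origin near its middle on the table
- switch_panel: Bystander: white switch panel with a toggle, upright on a wooden foot, fixed, toggle on its -x face, 90 wide, 132 high, origin at the centre of its underside
There are look-alikes about, which are no part of the job. What is shaped like the grip but blue or red is not meant.

How it is judged:
By the outcome, as a careful person would: the job done as asked, in the order asked, and still so for the second after the job is handed in, with the robot touching nothing.
It also fails if it takes over 70 s, if anything falls off the work surface, if the arm or the gripper's body presses on something with over 40 N, if the wrist force passes 120 N, or if a joint passes its speed limit or range.

### The arm

A 6-joint arm with a two-finger parallel gripper is mounted at the origin on the work surface. World frame = base frame: x ahead of the robot, y to its left, z up, the work surface at z = 0. Lengths are in mm, angles in rad, forces in N, time in s.
With the tool pointing down it reaches from about 300 to 875 mm from the base axis. Payload 6.4 kg.
Tool frame: the origin (TCP) lies at the very end of the fingers, on their centre line; the grasp point (between the pads) lies 19 mm behind it; z points along the fingers, y is the line along which they close (so a half turn about z gives the same grasp; the last joint's range is limited). The gripper opens to 88 mm and grips with 3 to 60 N. Pads are 18 mm wide; open, the fingers measure 123 mm over their backs; the gripper's body (75 mm by 187 mm) begins 45 mm behind the grasp point.
Start: joints at [-1.336, 0.181, 1.607, -0, 1.354, -0.206], TCP at [245.349, -520.044, 238.714] pointing down, gripper open.
Joint ranges: [-2.99, 2.99], [-0.89, 2.07], [0.3, 2.58], [-1.14, 4.28], [0, 2.63], [-3.12, 3.12]. Speed limits (rad/s): [2.57, 2.57, 3.01, 3.14, 3.14, 3.14].

### API

Orientations are given as a unit quaternion [w, x, y, z].
In Python, from bench import env gives the robot as it stands. The module is installed in compiled form; this text tells all that it offers.
- The arm moves only by the tool step_arm, never from a script. Its argument "series" is a list of rows, each an object with "rotation": the turn, a rotation vector about the world's x, y, z in rad, a list of three; "offset": the shift along the world's x, y, z in cm, a list of three; "grip": the closure in counts, from 0 (fully open) to 255 (shut). In form: [{"rotation": [wx, wy, wz], "offset": [dx, dy, dz], "grip": grip}, ...]. A call has 1 to 20 rows; each row shifts and turns the commanded pose from where the row before left it; what a row does not reach is not made up. A row lasts 1/8 s, in which the tool goes at most 62.5 mm and 10.7 degrees, less where a joint would pass 70% of its speed; a pose out of reach is approached as far as the arm can. A call is refused whole if a number of a shift passes 6.25 or a number of a turn 0.188, either way. A call with a gripper value outside its range is refused whole. The fingers move at their own pace and stop on an object; "grip_force" is the grip in N (left out, the last holds). Time passes only in rows, so rows that do not move let the fingers close. It gives the time, the measured TCP pose, the force, the opening and the grip force at its end, in the units of the state.
- env.get_obs(): the state, without advancing time (a new reading comes with each control period).
- env.get_image(name): name is "side" or "top" or "wrist"; returns a dict with "img" (400x640x3 uint8, blue, green, red), "camera_matrix" (3x3 intrinsics, pixels), "k1" (the pictures are not rectified: a ray, as slopes to the right and down, at radius r is drawn at 1 + k1 r^2 times it, then the intrinsics apply), "rvec" (rotation vector, rad) and "tvec" (3), from world to camera coordinates, as OpenCV has them; the wrist camera has in their place "tool_from_camera" (4x4, takes a point from camera to tool coordinates, whose origin is the TCP and whose axes are the flange's). Camera axes: x right, y down, z forward; pixel columns grow to the right and rows downward; lengths in mm; the calibration is good to about 2 mm. A picture is of the moment at which its call begins: read the wrist's pose just before it. There is no depth.
- env.hand_in(): hands the job in; it is judged then, once.
The state is a dict: "t": time; "joint_pos": joint angles; "qd": joint speeds; "tau": joint torques, N m; "eef_pos": TCP position; "ee_rot": TCP orientation; "ft_force": force on the tool from outside, world axes, zero at the start; "ft_torque": the same for the moment, N m; "opening": finger opening in mm; "gripper_force": force on a finger pad.
Only numpy, scipy, OpenCV 4.12 (cv2) and the standard library are available. Lean on these libraries where they do the work, as an engineer would, in place of code of your own. Each camera call takes 0.05 s, during which the arm holds its last target. There are 200 camera calls.

## Working session

There is one attempt and no reset: what is moved stays moved. The work goes in short steps, Python scripts to look and compute and a tool call to move; the robot and the scene stay as the last step left them, time stands still between calls to the robot, and variables do not carry over. Pictures are saved under pics/ and viewed, at most 10 in all, crops included, and the job is handed in when it is done.

Besides the shell and the picture viewer there is one more tool, called after "Emit:" as a command line: name --argument value ..., lists and objects as JSON in quotes. step_arm: Moves the arm, as the interface text tells. Its arguments: {"type":"object","properties":{"series":{"type":"array"},"grip_force":{"type":"number"}},"required":["series"]}

```bash
mkdir -p pics
cat > h.py <<'E'
import numpy as np, cv2
from bench import env
from scipy.spatial.transform import Rotation as R
def snap(name,fn=None):
    o=env.get_obs(); d=env.get_image(name)
    if fn: cv2.imwrite('pics/'+fn,d['img'])
    return d,o
def cam(d,o=None):
    "returns K, dist, R_cw, centre"
    K=np.array(d['camera_matrix'],float)
    if 'rvec' in d:
        Rm=cv2.Rodrigues(np.array(d['rvec'],float))[0]; t=np.array(d['tvec'],float).ravel()
        return K,d['k1'],Rm,-Rm.T@t
    q=o['ee_rot']; T=np.eye(4); T[:3,:3]=R.from_quat([q[1],q[2],q[3],q[0]]).as_matrix(); T[:3,3]=o['eef_pos']
    M=T@np.array(d['tool_from_camera']); return K,d['k1'],M[:3,:3].T,M[:3,3]
def ray(c,px):
    K,k1,Rm,C=c
    u=cv2.undistortPoints(np.array(px,float).reshape(-1,1,2),K,np.array([k1,0,0,0.])).reshape(-1,2)
    return C,np.c_[u,np.ones(len(u))]@Rm
def plane(c,px,z):
    C,v=ray(c,px); return C+v*((z-C[2])/v[:,2])[:,None]
def proj(c,P):
    K,k1,Rm,C=c
    P=np.array(P,float).reshape(-1,3)
    return cv2.projectPoints(P,cv2.Rodrigues(Rm)[0],-Rm@C,K,np.array([k1,0,0,0.]))[0].reshape(-1,2)
def tri(c1,p1,c2,p2):
    C1,v1=ray(c1,[p1]);C2,v2=ray(c2,[p2]);v1=v1[0]/np.linalg.norm(v1);v2=v2[0]/np.linalg.norm(v2)
    A=np.c_[v1,-v2];s=np.linalg.lstsq(A,C2-C1,rcond=None)[0]
    a=C1+s[0]*v1;b=C2+s[1]*v2;return (a+b)/2,np.linalg.norm(a-b)
E
python3 - <<'E'
from h import *
for n in('top','side'):
    d,o=snap(n,n+'0.png'); c=cam(d,o); print(n,c[3].round(),c[1],c[0].round(1).tolist(),(c[2]).round(2).tolist())
print(o)
E
```

```text
top [ 413.  -72. 1298.] -0.04645616099708305 [[483.4, 0.0, 316.8], [0.0, 483.4, 200.6], [0.0, 0.0, 1.0]] [[-0.0, -1.0, 0.01], [-0.99, 0.0, -0.15], [0.15, -0.01, -0.99]]
side [296. 728. 622.] 0.023840656341792804 [[382.4, 0.0, 320.5], [0.0, 382.4, 202.6], [0.0, 0.0, 1.0]] [[-0.95, -0.3, -0.02], [-0.14, 0.51, -0.85], [0.26, -0.81, -0.53]]
{'t': 0.05, 'joint_pos': array([-1.33630153e+00,  1.81506615e-01,  1.60796403e+00, -1.09882925e-05,
        1.35376855e+00, -2.06288876e-01]), 'qd': array([-0.00044598, -0.00163503, -0.00299971,  0.00048413,  0.00104715,
        0.00103309]), 'tau': array([ 2.09047765e-03, -4.35196567e+01, -3.43032861e+01,  7.06872926e-02,
        3.40657518e-02, -3.96743280e-05]), 'eef_pos': array([ 245.22108696, -519.52798847,  237.85073255]), 'ee_rot': array([-8.23109679e-04,  9.75811273e-01,  2.18613085e-01, -1.69738755e-05]), 'ft_force': array([ 1.19432308, -0.01705232, -0.71111192]), 'ft_torque': array([ 0.04013263, -0.02506555,  0.04310984]), 'gripper_force': 0.0, 'opening': 88.24990713126353}
```

View pics/top0.png

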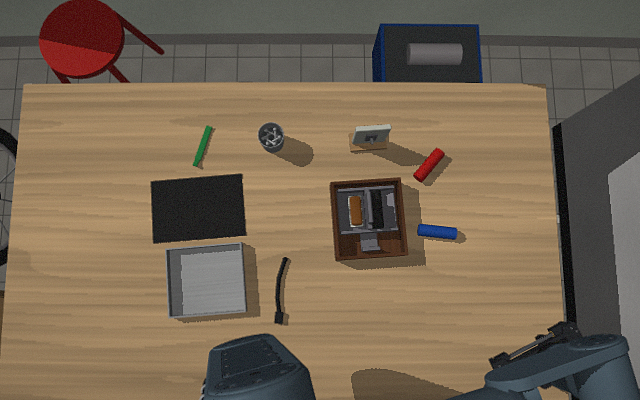

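View pics/side0.png

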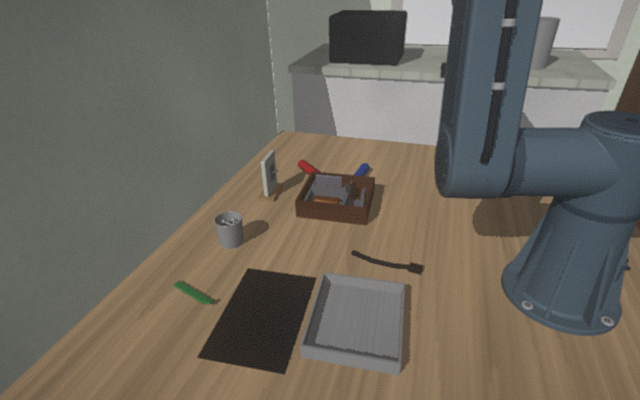

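The top view shows the caddy with the dish at (368,218). The lens (amber) is at (356,210), and the black grip is in the dish's -y bay at (377,208). The end handle points towards the robot at (370,240). The mat is at (198,208), the tray at (206,280) on its robot side. Grip candidates are black (377,208), red (429,164) and blue (437,232); only the black one, in the dish, fits. I'll measure now and confirm it in a wrist close-up.

Run:
```python
from h import *
def quad(m):
    cs=max(cv2.findContours(m,0,2)[0],key=cv2.contourArea); r=cv2.minAreaRect(cs); return cv2.boxPoints(r),r
t,_=snap('top');s,_=snap('side');ct,cs=cam(t),cam(s)
hsv=cv2.cvtColor(t['img'],cv2.COLOR_BGR2HSV)
def roi(m,x0,x1,y0,y1):
    o=np.zeros_like(m);o[y0:y1,x0:x1]=m[y0:y1,x0:x1];return o
mm=roi(cv2.inRange(hsv,(0,0,0),(180,255,60)),140,255,165,246)
mm=cv2.morphologyEx(mm,2,np.ones((5,5)))
b,r=quad(mm);P=plane(ct,b,3);print('mat',b.round(1).tolist(),P.round(1).tolist(),P.mean(0).round(1))
tm=roi(cv2.inRange(hsv,(0,0,0),(180,50,255)),160,252,243,325)
b,r=quad(cv2.morphologyEx(tm,2,np.ones((5,5))));P=plane(ct,b,32);print('tray',b.round(1).tolist(),P.round(1).tolist(),P.mean(0).round(1))
cm=roi(cv2.inRange(hsv,(0,90,20),(18,255,120)),325,412,172,268)
cm=cv2.morphologyEx(cm,3,np.ones((9,9)))
b,r=quad(cm);P=plane(ct,b,55);print('caddy',b.round(1).tolist(),P.round(1).tolist(),P.mean(0).round(1))
# side: mat & check
h2=cv2.cvtColor(s['img'],cv2.COLOR_BGR2HSV)
m2=roi(cv2.inRange(h2,(0,0,0),(180,255,60)),195,325,262,372)
c=max(cv2.findContours(cv2.morphologyEx(m2,2,np.ones((5,5))),0,2)[0],key=cv2.contourArea)
q=cv2.approxPolyDP(c,8,True).reshape(-1,2);P=plane(cs,q,3);print('side mat',q.tolist(),P.round(1).tolist())
z=lambda im,x0,x1,y0,y1,k:cv2.resize(im[y0:y1,x0:x1],None,fx=k,fy=k,interpolation=2)
a=z(t['img'],325,415,172,268,5);a2=z(s['img'],285,385,160,230,4);a2=cv2.copyMakeBorder(a2,0,max(0,a.shape[0]-a2.shape[0]),0,0,0)
o=cv2.hconcat([a,a2[:a.shape[0]]]);print(o.shape)
cv2.imwrite('pics/crop.png',o[:, :800])
```

```text
mat [[148.1999969482422, 181.1999969482422], [241.0, 173.5], [246.10000610351562, 235.10000610351562], [153.3000030517578, 242.8000030517578]] [[662.1, 370.1, 3.0], [683.2, 116.9, 3.0], [514.9, 99.8, 3.0], [494.3, 348.2, 3.0]] [588.6 233.7   3. ]
tray [[162.8000030517578, 247.3000030517578], [241.89999389648438, 241.8000030517578], [246.6999969482422, 312.70001220703125], [167.6999969482422, 318.1000061035156]] [[480.8, 313.3, 32.0], [494.9, 106.7, 32.0], [313.3, 91.0, 32.0], [299.5, 293.6, 32.0]] [397.2 201.2  32. ]
caddy [[328.5, 181.6999969482422], [410.20001220703125, 176.10000610351562], [416.29998779296875, 265.6000061035156], [334.6000061035156, 271.20001220703125]] [[650.3, -120.1, 55.0], [665.1, -335.4, 55.0], [431.3, -343.8, 55.0], [418.2, -134.0, 55.0]] [ 541.2 -233.3   55. ]
side mat [[247, 270], [200, 357], [284, 371], [313, 278]] [[680.6, 123.9, 3.0], [656.8, 363.9, 3.0], [495.7, 346.8, 3.0], [520.3, 106.5, 3.0]]
(480, 850, 3)
```

Emit:
step_arm --series '[{"rotation":[0,0,0.186],"offset":[2,1.9,0.6],"grip":0},{"rotation":[0,0,0.186],"offset":[2,1.9,0.6],"grip":0},{"rotation":[0,0,0.186],"offset":[2,1.9,0.6],"grip":0},{"rotation":[0,0,0.186],"offset":[2,1.9,0.6],"grip":0},{"rotation":[0,0,0.186],"offset":[2,1.9,0.6],"grip":0},{"rotation":[0,0,0.186],"offset":[2,1.9,0.6],"grip":0},{"rotation":[0,0,0.186],"offset":[2,1.9,0.6],"grip":0},{"rotation":[0,0,0.186],"offset":[2,1.9,0.6],"grip":0},{"rotation":[0,0,0.186],"offset":[2,1.9,0.6],"grip":0},{"rotation":[0,0,0.186],"offset":[2,1.9,0.6],"grip":0},{"rotation":[0,0,0.186],"offset":[2,1.9,0.6],"grip":0},{"rotation":[0,0,0.186],"offset":[2,1.9,0.6],"grip":0},{"rotation":[0,0,0.186],"offset":[2,1.9,0.6],"grip":0},{"rotation":[0,0,0.186],"offset":[2,1.9,0.6],"grip":0},{"rotation":[0,0,0.186],"offset":[2,1.9,0.6],"grip":0},{"rotation":[0,0,0],"offset":[0,0,0],"grip":0}]'

```text
t: 2.2
eef_pos: [546.3, -233.9, 328.9]
ee_rot: [0.0, -0.046, 0.999, -0.0]
ft_force: [0.2, 0.4, -0.2]
opening: 88.1
gripper_force: 0.0
```

Run:
```python
from h import *
d,o=snap('wrist','w1.png');c=cam(d,o)
np.savez('w1.npz',K=c[0],k1=c[1],R=c[2],C=c[3])
print(o['eef_pos'].round(1),o['joint_pos'].round(2),o['t'],c[3].round(1)); print(np.array(d['tool_from_camera']).round(3)); print(c[2].round(2),c[0].round(1))
```

```text
[ 546.3 -233.9  328.9] [-0.6   0.16  1.45  0.    1.53 -2.27] 2.2 [ 475.1 -240.6  475.8]
[[ 1.00000e-03 -9.61000e-01 -2.75000e-01  7.14060e+01]
 [ 1.00000e+00  1.00000e-03 -0.00000e+00 -2.34000e-01]
 [ 1.00000e-03 -2.75000e-01  9.61000e-01 -1.46988e+02]
 [ 0.00000e+00  0.00000e+00  0.00000e+00  1.00000e+00]]
[[-0.09  1.   -0.  ]
 [ 0.96  0.09  0.28]
 [ 0.27  0.02 -0.96]] [[279.8   0.  318.6]
 [  0.  279.8 199.1]
 [  0.    0.    1. ]]
```

View pics/w1.png

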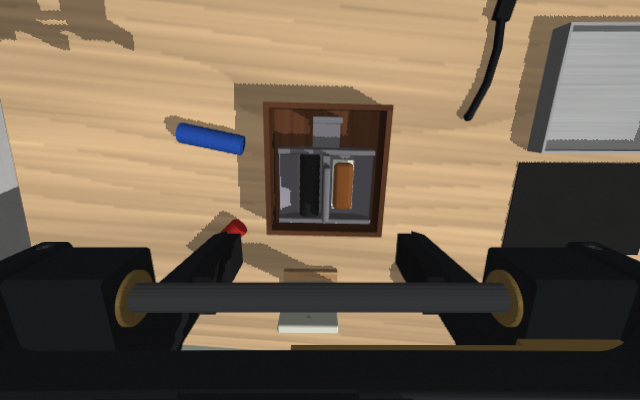

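The wrist view shows the dish in the caddy at (325,185). The black ribbed cylinder is at (310,184) on the -y side and the amber lens at (343,186). The blue (210,138) and red (236,229) cylinders lie outside. Next is the confirming crop.

Run:
```python
import cv2
a=cv2.imread('pics/w1.png')[95:245,255:405]; b=cv2.imread('pics/top0.png')[172:268,328:412]
a=cv2.resize(a,(600,600),interpolation=cv2.INTER_CUBIC); 
cv2.imwrite('pics/c1.png',a)
```

```text
(no output)
```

View pics/c1.png

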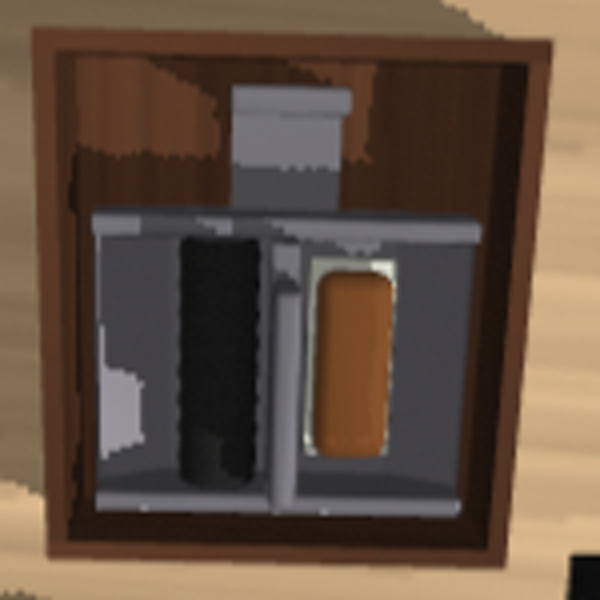

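The crop confirms the black ribbed grip in the -y bay and the amber lens on its white base in the +y bay. The fin top runs from crop (288,285) to (285,508), and the handle top edge is at about (291,99).

Run:
```python
from h import *
w=np.load('w1.npz');c=(w['K'],float(w['k1']),w['R'],w['C'])
f=lambda L:[[255+x/4-.375,95+y/4-.375] for x,y in L]
def pr(n,L,z):
    P=plane(c,f(L),z);print(n,P[:,:2].round(1).tolist());return P
P=pr('caddy',[(33,30),(552,43),(505,566),(50,556)],55)
for a,b in((0,1),(3,2)):print(np.degrees(np.arctan2(*(P[b]-P[a])[:2]*[-1,1])).round(2))
for a,b in((0,3),(1,2)):print(np.degrees(np.arctan2((P[b]-P[a])[1],(P[b]-P[a])[0])).round(2), np.linalg.norm(P[b]-P[a]))
print(P.mean(0))
a=np.radians(4.8)
m=P.mean(0)[:2];print('dish origin from caddy (centre at x=-24):',m+24*np.array([np.cos(a),np.sin(a)]))
P=pr('fin',[(288,285),(285,508)],95);print(np.degrees(np.arctan2(P[1,1]-P[0,1],P[1,0]-P[0,0])),P.mean(0))
P=pr('handle',[(291,99)],55)
P=pr('walls near/far',[(94,225),(480,232),(97,500),(461,508)],45);print(P.mean(0))
```

```text
caddy [[460.0, -322.0], [447.3, -137.6], [648.5, -123.3], [661.2, -307.7]]
3.92
3.95
4.08 201.76734170157115
4.06 201.66275904984224
[ 554.23722322 -222.65697155   55.        ]
dish origin from caddy (centre at x=-24): [ 578.15305184 -220.64870331]
fin [[535.9, -224.3], [616.9, -217.3]]
4.974421681461297 [ 576.39533558 -220.80888641   95.        ]
handle [[474.9, -228.3]]
walls near/far [[527.8, -298.2], [516.9, -151.2], [639.1, -291.1], [628.8, -142.4]]
[ 578.15857966 -220.73832328   45.        ]
```

Emit:
step_arm --series '[{"rotation":[0,0,-0.022],"offset":[1.1,0.4,-4.0],"grip":0},{"rotation":[0,0,0],"offset":[1.1,0.5,-5.0],"grip":0},{"rotation":[0,0,0],"offset":[1.0,0.4,-5.0],"grip":0},{"rotation":[0,0,0],"offset":[0,0,0],"grip":0}]'

```text
t: 2.75
eef_pos: [574.1, -221.0, 183.7]
ee_rot: [-0.004, -0.032, 0.999, 0.003]
ft_force: [0.2, 1.0, 0.6]
opening: 88.3
gripper_force: 0.0
```

Run:
```python
from h import *
d,o=snap('wrist','w2.png');c=cam(d,o)
np.savez('w2.npz',K=c[0],k1=c[1],R=c[2],C=c[3]);print(o['eef_pos'].round(1),c[3].round(1))
a=np.radians(4.);O=np.array([578.2,-220.7,5])
Rz=R.from_euler('z',a).as_matrix()
print(proj(c,[O+Rz@p for p in ([-40,0,90.],[40,0,90],[-103,0,50])]).round(1))
im=d['img'];cv2.imwrite('pics/w2c.png',cv2.resize(im[50:350,160:500],None,fx=2,fy=2,interpolation=2))
```

```text
[ 574.1 -221.   183.7] [ 504.1 -226.6  331.3]
[[318.2 163.5]
 [318.6 249.9]
 [317.7  89.1]]
```

View pics/w2c.png

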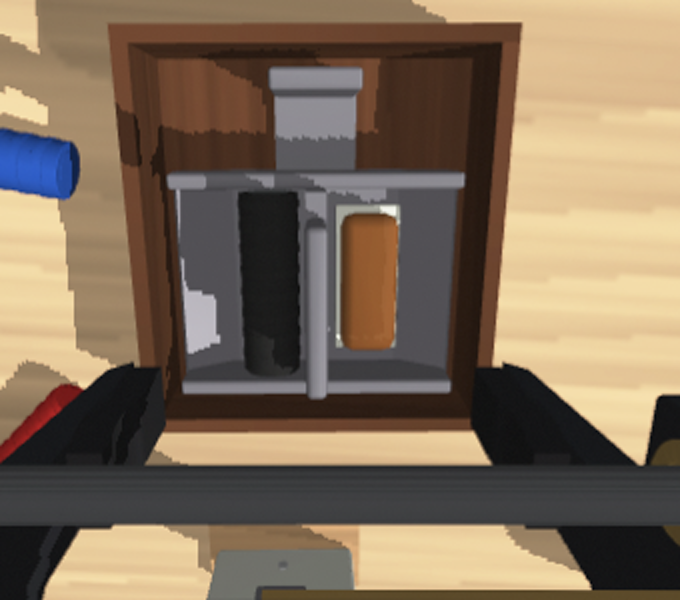

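The crop shows the fin's top edge from (317,222) to (317,395), within about 2.5 px of the prediction. The open fingers straddle it. I'll triangulate its height.

Run:
```python
from h import *
L=lambda n:(lambda w:(w['K'],float(w['k1']),w['R'],w['C']))(np.load(n))
a,b=L('w1.npz'),L('w2.npz')
p=lambda x,y:[255+x/4-.375,95+y/4-.375]
q=lambda x,y:[160+x/2-.25,50+y/2-.25]
for n,u,v in(('near',p(288,285),q(317,222)),('far',p(285,508),q(317,396)),('handle',p(291,90),q(316,70))):
    print(n,[x.round(1) if hasattr(x,'round') else x for x in tri(a,u,b,v)])
```

```text
near [array([ 538.4, -223.5,   78.5]), np.float64(0.4)]
far [array([ 618.7, -217.6,   89.5]), np.float64(1.3)]
handle [array([ 471.7, -228.4,   54.1]), np.float64(0.5)]
```

Emit:
step_arm --series '[{"rotation":[0,0,0],"offset":[0,0,-4.0],"grip":60},{"rotation":[0,0,0],"offset":[0,0,-3.0],"grip":60},{"rotation":[0,0,0],"offset":[0,0,0],"grip":60}]' --grip_force 55

```text
t: 3.18
eef_pos: [576.7, -222.6, 119.3]
ee_rot: [-0.001, -0.033, 0.999, 0.0]
ft_force: [0.4, 0.2, 0.7]
opening: 67.6
gripper_force: 0.0
```

Emit:
step_arm --series '[{"rotation":[0,0,0],"offset":[0.1,0.2,-3.5],"grip":60},{"rotation":[0,0,0],"offset":[0,0,-2.6],"grip":60},{"rotation":[0,0,0],"offset":[0,0,0],"grip":60},{"rotation":[0,0,0],"offset":[0,0,0],"grip":255},{"rotation":[0,0,0],"offset":[0,0,0],"grip":255},{"rotation":[0,0,0],"offset":[0,0,0],"grip":255},{"rotation":[0,0,0],"offset":[0,0,0],"grip":255}]'

```text
t: 4.05
eef_pos: [578.6, -220.2, 58.2]
ee_rot: [0.0, -0.034, 0.999, -0.0]
ft_force: [0.6, -0.6, 1.4]
opening: 29.5
gripper_force: 0.0
```

Emit:
step_arm --series '[{"rotation":[0,0,0],"offset":[0,0,0],"grip":255},{"rotation":[0,0,0],"offset":[0,0,0],"grip":255},{"rotation":[0,0,0],"offset":[0,0,0],"grip":255},{"rotation":[0,0,0],"offset":[0,0,0],"grip":255}]'

```text
t: 4.55
eef_pos: [578.4, -220.1, 57.7]
ee_rot: [-0.0, -0.034, 0.999, -0.0]
ft_force: [0.3, -0.4, 0.1]
opening: 9.6
gripper_force: 55.0
```

Emit:
step_arm --series '[{"rotation":[0,0,0],"offset":[0,0,0.5],"grip":255},{"rotation":[0,0,0],"offset":[0,0,1.5],"grip":255},{"rotation":[0,0,0],"offset":[0,0,2.5],"grip":255},{"rotation":[0,0,0],"offset":[0,0,2.5],"grip":255},{"rotation":[0,0,0],"offset":[0,0,2.5],"grip":255},{"rotation":[0,0,0],"offset":[0,0,1.5],"grip":255},{"rotation":[0,0,0],"offset":[0,0,0],"grip":255},{"rotation":[0,0,0],"offset":[0,0,0],"grip":255}]'

```text
t: 5.55
eef_pos: [577.7, -219.7, 166.7]
ee_rot: [-0.001, -0.034, 0.999, 0.0]
ft_force: [-0.6, 0.4, -4.0]
opening: 9.3
gripper_force: 55.0
```

Emit:
step_arm --series '[{"rotation":[0,0,-0.0905],"offset":[0.06,1.0,0],"grip":255},{"rotation":[0,0,-0.0905],"offset":[0.06,2.0,0],"grip":255},{"rotation":[0,0,-0.0905],"offset":[0.06,3.0,0],"grip":255},{"rotation":[0,0,-0.0905],"offset":[0.06,3.0,0],"grip":255},{"rotation":[0,0,-0.0905],"offset":[0.06,3.0,0],"grip":255},{"rotation":[0,0,-0.0905],"offset":[0.06,3.0,0],"grip":255},{"rotation":[0,0,-0.0905],"offset":[0.06,3.0,0],"grip":255},{"rotation":[0,0,-0.0905],"offset":[0.06,3.0,0],"grip":255},{"rotation":[0,0,-0.0905],"offset":[0.06,3.0,0],"grip":255},{"rotation":[0,0,-0.0905],"offset":[0.06,3.0,0],"grip":255},{"rotation":[0,0,-0.0905],"offset":[0.06,3.0,0],"grip":255},{"rotation":[0,0,-0.0905],"offset":[0.06,3.0,0],"grip":255},{"rotation":[0,0,-0.0905],"offset":[0.06,3.0,0],"grip":255},{"rotation":[0,0,-0.0905],"offset":[0.06,3.0,0],"grip":255},{"rotation":[0,0,-0.0905],"offset":[0.06,3.0,0],"grip":255},{"rotation":[0,0,-0.0905],"offset":[0.06,2.2,0],"grip":255},{"rotation":[0,0,-0.0905],"offset":[0.06,1.2,0],"grip":255},{"rotation":[0,0,0],"offset":[0,0,0],"grip":255},{"rotation":[0,0,0],"offset":[0,0,0],"grip":255}]'

```text
t: 7.92
eef_pos: [588.1, 233.4, 166.8]
ee_rot: [-0.0, 0.67, 0.742, -0.001]
ft_force: [0.7, -0.0, -4.4]
opening: 9.5
gripper_force: 55.0
```

Run:
```python
from h import *
o=env.get_obs();q=o['ee_rot'];print(o['eef_pos'].round(1),np.degrees(2*np.arctan2(q[2],q[1])),o['ee_rot'].round(4),o['joint_pos'].round(2))
d,o=snap('wrist','w3.png')
```

```text
[588.1 233.4 166.8] 95.79219537962986 [-4.000e-04  6.705e-01  7.419e-01 -8.000e-04] [ 0.19  0.38  1.52 -0.    1.25  0.09]
```

View pics/w3.png

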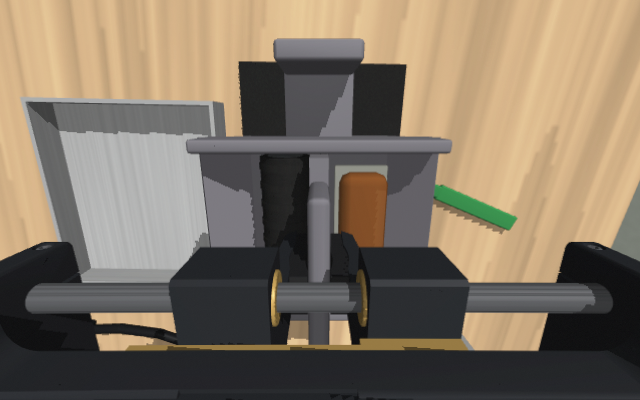

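The wrist view shows the dish over the mat with the grip (285,200) on the tray side. The mat's far corners are at (239,62) and (406,65), and the handle top is at (319,48).

Run:
```python
from h import *
d,o=snap('wrist');c=cam(d,o)
P=plane(c,[(239,62),(406,65)],3);print(P.round(1),np.linalg.norm(P[1]-P[0]));v=(P[1]-P[0])/np.linalg.norm(P[1]-P[0]);print(np.degrees(np.arctan2(v[1],v[0])))
y=np.array([-v[1],v[0],0]);print('centre',P.mean(0)-125*y)
T=plane(c,[(23,98),(210,102)],32);print('tray far edge',T.round(1))
for z in(130,150,170):print(z,plane(c,[(274,40),(364,40)],z).round(1)[:,:2].tolist())
```

```text
[[494.7 349.9   3. ]
 [663.3 364.2   3. ]] 169.21785140031258
4.871746633548751
centre [589.65622773 232.50513564   3.        ]
tray far edge [[301.3 293.1  32. ]
 [476.1 307.9  32. ]]
130 [[550.0, 344.7], [602.5, 350.1]]
150 [[553.3, 340.2], [600.2, 345.0]]
170 [[556.6, 335.7], [597.8, 339.9]]
```

Emit:
step_arm --series '[{"rotation":[0,0,-0.007],"offset":[0.1,0.05,-1.5],"grip":255},{"rotation":[0,0,0],"offset":[0,0,-2.8],"grip":255},{"rotation":[0,0,0],"offset":[0,0,-2.8],"grip":255},{"rotation":[0,0,0],"offset":[0,0,-2.0],"grip":255},{"rotation":[0,0,0],"offset":[0,0,-1.0],"grip":255},{"rotation":[0,0,0],"offset":[0,0,-0.5],"grip":255},{"rotation":[0,0,0],"offset":[0,0,0],"grip":255},{"rotation":[0,0,0],"offset":[0,0,0],"grip":255}]'

```text
t: 9.02
eef_pos: [590.3, 234.6, 62.7]
ee_rot: [0.001, 0.674, 0.739, 0.001]
ft_force: [-0.1, 0.1, -3.7]
opening: 9.8
gripper_force: 55.0
```

Emit:
step_arm --series '[{"rotation":[0,0,0],"offset":[0,0,-0.3],"grip":255},{"rotation":[0,0,0],"offset":[0,0,-0.3],"grip":255},{"rotation":[0,0,0],"offset":[0,0,-0.1],"grip":255},{"rotation":[0,0,0],"offset":[0,0,0],"grip":255},{"rotation":[0,0,0],"offset":[0,0,0],"grip":255}]'

```text
t: 9.65
eef_pos: [589.9, 234.5, 55.6]
ee_rot: [0.0, 0.674, 0.739, 0.0]
ft_force: [-3.8, -1.6, 5.2]
opening: 9.0
gripper_force: 55.0
```

Emit:
step_arm --series '[{"rotation":[0,0,0],"offset":[0,0,0],"grip":100},{"rotation":[0,0,0],"offset":[0,0,0],"grip":100},{"rotation":[0,0,0],"offset":[0,0,0],"grip":100},{"rotation":[0,0,0],"offset":[0,0,2.0],"grip":100},{"rotation":[0,0,0],"offset":[0,0,5.0],"grip":100},{"rotation":[0,0,0],"offset":[0,0,5.0],"grip":160},{"rotation":[0,0,0.1745],"offset":[0.7,1.2,0],"grip":160},{"rotation":[0,0,0.1745],"offset":[0.7,1.2,0],"grip":160},{"rotation":[0,0,0.1745],"offset":[0.7,1.2,0],"grip":160},{"rotation":[0,0,0.1745],"offset":[0.7,1.2,0],"grip":160},{"rotation":[0,0,0.1745],"offset":[0.7,1.2,0],"grip":160},{"rotation":[0,0,0.1745],"offset":[0.7,1.2,0],"grip":160},{"rotation":[0,0,0.1745],"offset":[0.7,1.2,0],"grip":160},{"rotation":[0,0,0.1745],"offset":[0.7,1.2,0],"grip":160},{"rotation":[0,0,0.1745],"offset":[0.2,1.2,0],"grip":160},{"rotation":[0,0,0],"offset":[0,0,0],"grip":160},{"rotation":[0,0,0],"offset":[0,0,0],"grip":160}]'

```text
t: 11.78
eef_pos: [647.6, 342.2, 175.5]
ee_rot: [0.0, -0.044, 0.999, -0.0]
ft_force: [0.0, -0.4, 0.1]
opening: 32.8
gripper_force: 0.0
```

Run:
```python
from h import *
o=env.get_obs();q=o['ee_rot'];print(o['eef_pos'].round(1),np.degrees(2*np.arctan2(q[2],q[1])).round(2),o['joint_pos'].round(3),o['opening'])
d,o=snap('wrist','w4.png');c=cam(d,o);np.savez('w4.npz',K=c[0],k1=c[1],R=c[2],C=c[3])
t,_=snap('top','top4.png');ct=cam(t);np.savez('t4.npz',K=ct[0],k1=ct[1],R=ct[2],C=ct[3])
a=np.radians(-84.7);O=np.array([589.9,234.5,3]);Rz=R.from_euler('z',a).as_matrix()
pts=[O+Rz@np.array(p) for p in ([-103,-22,50.],[-103,22,50],[-40,0,90],[40,0,90],[-60,-75,40],[-60,75,40])]
print(proj(c,pts).round(1).tolist());print(proj(ct,pts).round(1).tolist())
im=d['img'].copy()
A=cv2.resize(im[:300,120:520],(800,600),interpolation=2)
cv2.imwrite('pics/w4c.png',A)
```

```text
[647.6 342.2 175.5] 185.09 [ 0.325  0.576  1.211 -0.     1.354 -1.335] 32.78735383498422
[[320.0, 98.1], [320.0, 147.2], [240.6, 124.2], [139.2, 124.3], [271.4, 35.5], [278.6, 198.1]]
[[153.3, 216.8], [152.5, 200.1], [172.7, 204.0], [204.3, 201.1], [172.0, 235.9], [169.0, 179.5]]
```

View pics/w4c.png

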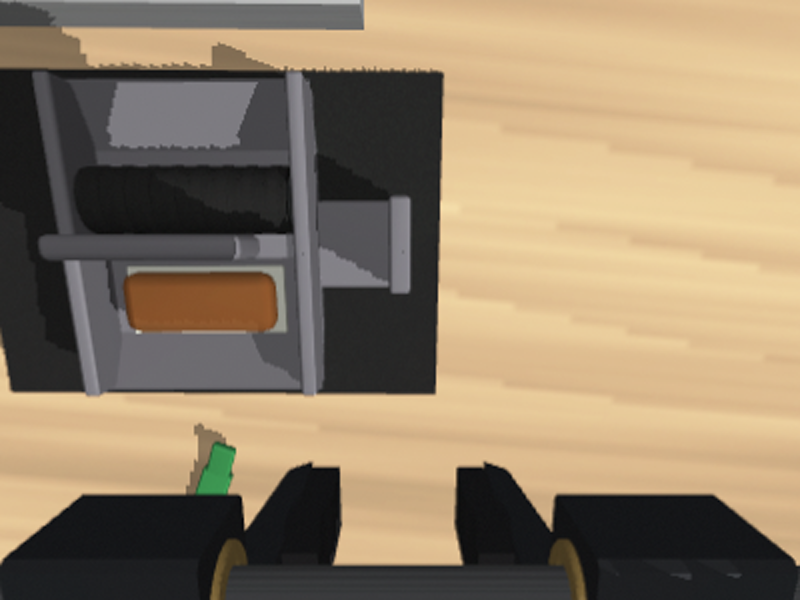

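The handle top is centred at crop (400,244), i.e. px (320,122), against a prediction of (320,122.6). The dish sits central and square on the mat, with the grip on the tray side. Now the lean over the handle.

Emit:
step_arm --series '[{"rotation":[-0.0136,0.146,0],"offset":[0,0.02,-0.5],"grip":160},{"rotation":[-0.0136,0.146,0],"offset":[0,0.02,-1.0],"grip":160},{"rotation":[-0.0136,0.146,0],"offset":[0,0.02,-1.5],"grip":160},{"rotation":[-0.0136,0.146,0],"offset":[0,0.02,-1.5],"grip":160},{"rotation":[-0.0136,0.146,0],"offset":[0,0.02,-1.4],"grip":160},{"rotation":[0,0,0],"offset":[0,0,0],"grip":160},{"rotation":[0,0,0],"offset":[0,0,0],"grip":160}]'

```text
t: 12.75
eef_pos: [647.8, 343.5, 116.6]
ee_rot: [-0.357, -0.043, 0.933, -0.017]
ft_force: [-0.1, -0.1, 0.3]
opening: 32.9
gripper_force: 0.0
```

```bash
cat > st.py <<'E'
from h import *
o=env.get_obs();q=o['ee_rot'];M=R.from_quat([q[1],q[2],q[3],q[0]]).as_matrix()
u=np.array([.9957,.0924,0]);
tz=M[:,2];print('t',round(o['t'],2),'tcp',o['eef_pos'].round(1),'q',o['joint_pos'].round(2),'tx',M[:,0].round(3),'ty',M[:,1].round(3),'tz',tz.round(3),'lean',np.degrees(np.arctan2(-tz@u,-tz[2])).round(1))
print('F',o['ft_force'].round(1),o['ft_torque'].round(2),'open',round(o['opening'],1))
E
python3 - <<'E'
from st import *
h=np.array([580.4,337.1,53]);g=h-[0,0,11.5];T=g+19*tz
print('target TCP',T.round(1),'delta',(T-o['eef_pos']).round(1))
E
```

```text
t 12.75 tcp [647.8 343.5 116.6] q [ 0.27  1.22  0.4   0.15  2.23 -1.34] tx [-0.742 -0.068  0.667] ty [-0.092  0.996 -0.001] tz [-0.664 -0.062 -0.745] lean 41.8
F [-0.1 -0.1  0.3] [ 0.12 -0.35 -0.07] open 32.9
target TCP [567.8 335.9  27.3] delta [-80.   -7.5 -89.3]
```

Emit:
step_arm --series '[{"rotation":[0,0,0],"offset":[-1.6,-0.15,-1.79],"grip":160},{"rotation":[0,0,0],"offset":[-1.6,-0.15,-1.79],"grip":160},{"rotation":[0,0,0],"offset":[-1.6,-0.15,-1.79],"grip":160},{"rotation":[0,0,0],"offset":[-1.2,-0.11,-1.34],"grip":160},{"rotation":[0,0,0],"offset":[-1.2,-0.11,-1.34],"grip":160},{"rotation":[0,0,0],"offset":[-0.8,-0.08,-0.88],"grip":160},{"rotation":[0,0,0],"offset":[0,0,0],"grip":160},{"rotation":[0,0,0],"offset":[0,0,0],"grip":160}]'

```text
t: 13.75
eef_pos: [568.7, 336.3, 28.7]
ee_rot: [-0.356, -0.043, 0.933, -0.016]
ft_force: [-0.5, 0.2, 0.1]
opening: 32.7
gripper_force: 0.0
```

Run:
```python
from st import *
d,o=snap('wrist','w5.png');snap('side','s5.png')
```

```text
t 13.75 tcp [568.7 336.3  28.7] q [ 0.29  1.09  0.82  0.14  1.94 -1.37] tx [-0.742 -0.069  0.666] ty [-0.092  0.996  0.   ] tz [-0.664 -0.061 -0.746] lean 41.8
F [-0.5  0.2  0.1] [ 0.12 -0.44  0.05] open 32.7
```

View pics/w5.png

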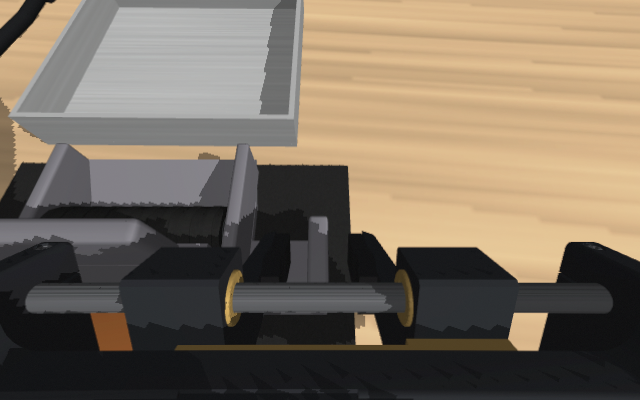

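The handle plate at (318,235) lies centred between the fingers, with no contact force. Closing.

Emit:
step_arm --series '[{"rotation":[0,0,0],"offset":[0,0,0],"grip":255},{"rotation":[0,0,0],"offset":[0,0,0],"grip":255},{"rotation":[0,0,0],"offset":[0,0,0],"grip":255},{"rotation":[0,0,0],"offset":[0,0,0],"grip":255},{"rotation":[0,0,0],"offset":[0,0,0],"grip":255}]' --grip_force 60

```text
t: 14.48
eef_pos: [567.6, 335.9, 26.2]
ee_rot: [-0.358, -0.043, 0.933, -0.017]
ft_force: [0.5, -0.6, -0.8]
opening: 9.3
gripper_force: 60.0
```

Emit:
step_arm --series '[{"rotation":[0,0,0],"offset":[0,0,0.5],"grip":255},{"rotation":[0,0,0],"offset":[0,0,1.5],"grip":255},{"rotation":[0,0,0],"offset":[0,0,2.5],"grip":255},{"rotation":[0,0,0],"offset":[0,0,2.5],"grip":255},{"rotation":[0,0,0],"offset":[0,0,2.5],"grip":255},{"rotation":[0,0,0],"offset":[0,0,1.5],"grip":255},{"rotation":[0,0,0],"offset":[0,0,0],"grip":255},{"rotation":[0,0,0],"offset":[0,0,0],"grip":255}]'

```text
t: 15.48
eef_pos: [567.1, 335.8, 135.4]
ee_rot: [-0.359, -0.043, 0.932, -0.017]
ft_force: [-0.3, -0.1, -3.6]
opening: 9.5
gripper_force: 60.1
```

Run:
```python
from st import *
a=np.radians(-84.7);Rz=R.from_euler('z',a).as_matrix();O=np.array([589.9,234.5,3]);T0=np.array([567.8,335.9,26.8])
rel=Rz.T@(T0-O);print('rel',rel.round(1))
u=np.array([.9957,.0924,0]);w=np.array([-.0924,.9957,0]);tr=np.array([397.1,200.9,0])
phi=np.radians(48);Q=R.from_rotvec(-w*phi).as_matrix()
for f in(35,):
    Op=tr+u*(f+65.8)+[0,0,86.7]
    print('lip',(Op+Q@Rz@np.array([0,-75,21.])).round(1),'other',(Op+Q@Rz@np.array([0,75,21.])).round(1))
    T=Op+Q@Rz@rel; print('TCP upright',(Op+[0,0,26]+Rz@rel).round(1),'TCP pour',T.round(1),'now',o['eef_pos'].round(1))
snap('side','s6.png')
```

```text
t 15.47 tcp [567.1 335.8 135.4] q [ 0.29  0.97  0.82  0.15  2.07 -1.35] tx [-0.739 -0.068  0.67 ] ty [-0.092  0.996 -0.001] tz [-0.667 -0.062 -0.742] lean 42.1
F [-0.3 -0.1 -3.6] [ 0.5  -0.78  0.02] open 9.5
rel [-103.   -12.6   23.8]
lip [432.  204.1  45. ] other [531.9 213.4 156.5]
TCP upright [475.4 311.6 136.5] TCP pour [461.9 310.4  93.2] now [567.1 335.8 135.4]
```

View pics/s6.png

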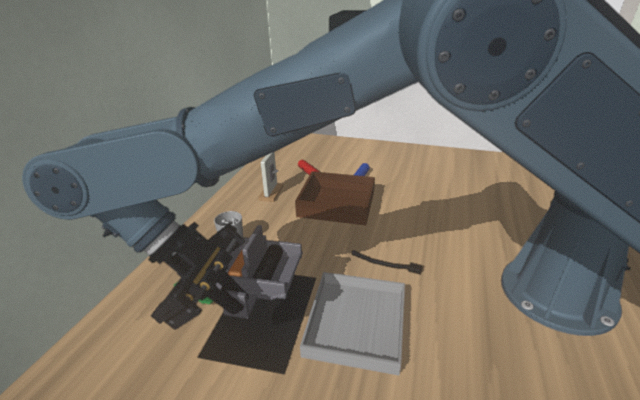

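The side view shows the dish held level by its end handle above the mat, with the lens and grip in their bays. Now over the tray, then tilt.

Emit:
step_arm --series '[{"rotation":[0,0,0],"offset":[-0.7,-0.2,0],"grip":255},{"rotation":[0,0,0],"offset":[-1.4,-0.36,0],"grip":255},{"rotation":[0,0,0],"offset":[-1.9,-0.5,0],"grip":255},{"rotation":[0,0,0],"offset":[-1.9,-0.5,0],"grip":255},{"rotation":[0,0,0],"offset":[-1.6,-0.42,0],"grip":255},{"rotation":[0,0,0],"offset":[-1.1,-0.3,0],"grip":255},{"rotation":[0,0,0],"offset":[-0.6,-0.14,0.1],"grip":255},{"rotation":[0,0,0],"offset":[0,0,0],"grip":255},{"rotation":[0,0,0],"offset":[0,0,0],"grip":255}]'

```text
t: 16.65
eef_pos: [475.9, 311.8, 137.3]
ee_rot: [-0.358, -0.043, 0.933, -0.017]
ft_force: [0.3, 0.1, -3.0]
opening: 9.9
gripper_force: 60.1
```

Emit:
step_arm --series '[{"rotation":[0.00645,-0.0695,0],"offset":[-0.11,-0.01,-0.36],"grip":255},{"rotation":[0.00645,-0.0695,0],"offset":[-0.11,-0.01,-0.36],"grip":255},{"rotation":[0.00645,-0.0695,0],"offset":[-0.11,-0.01,-0.36],"grip":255},{"rotation":[0.00645,-0.0695,0],"offset":[-0.11,-0.01,-0.36],"grip":255},{"rotation":[0.00645,-0.0695,0],"offset":[-0.11,-0.01,-0.36],"grip":255},{"rotation":[0.00645,-0.0695,0],"offset":[-0.11,-0.01,-0.36],"grip":255},{"rotation":[0.00645,-0.0695,0],"offset":[-0.11,-0.01,-0.36],"grip":255},{"rotation":[0.00645,-0.0695,0],"offset":[-0.11,-0.01,-0.36],"grip":255},{"rotation":[0.00645,-0.0695,0],"offset":[-0.11,-0.01,-0.36],"grip":255},{"rotation":[0.00645,-0.0695,0],"offset":[-0.12,-0.01,-0.36],"grip":255},{"rotation":[0.00645,-0.0695,0],"offset":[-0.12,-0.01,-0.36],"grip":255},{"rotation":[0.00645,-0.0695,0],"offset":[-0.12,-0.01,-0.36],"grip":255},{"rotation":[0,0,0],"offset":[0,0,0],"grip":255},{"rotation":[0,0,0],"offset":[0,0,0],"grip":255},{"rotation":[0,0,0],"offset":[0,0,0],"grip":255},{"rotation":[0,0,0],"offset":[0,0,0],"grip":255}]'

```text
t: 18.65
eef_pos: [462.5, 310.5, 94.3]
ee_rot: [0.052, -0.046, 0.998, 0.002]
ft_force: [-0.8, -0.6, -2.8]
opening: 9.3
gripper_force: 60.0
```

Run:
```python
from st import *
d,_=snap('top','t7.png');c=cam(d)
im=cv2.imread('pics/t7.png');h=cv2.cvtColor(im,cv2.COLOR_BGR2HSV)
m=cv2.inRange(h,(0,0,0),(180,255,55));o_=np.zeros_like(m);o_[243:325,160:250]=m[243:325,160:250]
for k in cv2.findContours(o_,0,2)[0]:
    if cv2.contourArea(k)>60:
        r=cv2.minAreaRect(k);print(r,plane(c,[r[0]],20).round(1))
m=cv2.inRange(h,(5,120,80),(18,255,255));m[:,330:]=0
print([(cv2.contourArea(k),cv2.boundingRect(k)) for k in cv2.findContours(m,0,2)[0] if cv2.contourArea(k)>20])
```

```text
t 18.65 tcp [462.5 310.5  94.3] q [ 0.4   0.26  1.83 -0.04  0.95 -1.25] tx [-0.99  -0.091 -0.104] ty [-0.091  0.996 -0.   ] tz [ 0.104  0.009 -0.995] lean -6.0
F [-0.8 -0.6 -2.8] [ 0.26  0.   -0.05] open 9.3
((207.58607482910156, 306.44671630859375), (11.86018180847168, 39.835723876953125), 84.80557250976562) [[328.3 194.4  20. ]]
((173.0, 260.5), (35.0, 26.0), 90.0) [[446.8 288.6  20. ]]
[(135.0, (179, 232, 30, 10))]
```

The grip lies in the tray at about (328,194), size about 31×104 mm. The wrist load fell by about 0.9 N and the amber lens is still visible in the dish. I'll untilt and return.

Emit:
step_arm --series '[{"rotation":[0,0,0],"offset":[0,0,1],"grip":255},{"rotation":[-0.00645,0.0695,0],"offset":[0.11,0.01,0.36],"grip":255},{"rotation":[-0.00645,0.0695,0],"offset":[0.11,0.01,0.36],"grip":255},{"rotation":[-0.00645,0.0695,0],"offset":[0.11,0.01,0.36],"grip":255},{"rotation":[-0.00645,0.0695,0],"offset":[0.11,0.01,0.36],"grip":255},{"rotation":[-0.00645,0.0695,0],"offset":[0.11,0.01,0.36],"grip":255},{"rotation":[-0.00645,0.0695,0],"offset":[0.11,0.01,0.36],"grip":255},{"rotation":[-0.00645,0.0695,0],"offset":[0.11,0.01,0.36],"grip":255},{"rotation":[-0.00645,0.0695,0],"offset":[0.11,0.01,0.36],"grip":255},{"rotation":[-0.00645,0.0695,0],"offset":[0.11,0.01,0.36],"grip":255},{"rotation":[-0.00645,0.0695,0],"offset":[0.12,0.01,0.36],"grip":255},{"rotation":[-0.00645,0.0695,0],"offset":[0.12,0.01,0.36],"grip":255},{"rotation":[-0.00645,0.0695,0],"offset":[0.12,0.01,0.36],"grip":255},{"rotation":[0,0,0],"offset":[0,0,0],"grip":255}]'

```text
t: 20.45
eef_pos: [476.4, 311.6, 146.8]
ee_rot: [-0.358, -0.043, 0.933, -0.017]
ft_force: [0.4, 0.2, -3.0]
opening: 9.4
gripper_force: 60.1
```

Emit:
step_arm --series '[{"rotation":[0,0,0],"offset":[0.6,0.14,0],"grip":255},{"rotation":[0,0,0],"offset":[1.1,0.3,0],"grip":255},{"rotation":[0,0,0],"offset":[1.6,0.42,0],"grip":255},{"rotation":[0,0,0],"offset":[1.9,0.5,0],"grip":255},{"rotation":[0,0,0],"offset":[1.9,0.5,0],"grip":255},{"rotation":[0,0,0],"offset":[1.4,0.36,-0.5],"grip":255},{"rotation":[0,0,0],"offset":[0.7,0.2,-0.5],"grip":255},{"rotation":[0,0,0],"offset":[0,0,0],"grip":255},{"rotation":[0,0,0],"offset":[0,0,0],"grip":255}]'

```text
t: 21.58
eef_pos: [567.1, 336.0, 137.6]
ee_rot: [-0.358, -0.043, 0.933, -0.017]
ft_force: [0.3, 0.4, -3.6]
opening: 9.6
gripper_force: 60.1
```

Run:
```python
from st import *
```

```text
t 21.57 tcp [567.1 336.  137.6] q [ 0.29  0.96  0.82  0.15  2.07 -1.35] tx [-0.74  -0.068  0.669] ty [-0.093  0.996 -0.001] tz [-0.666 -0.062 -0.743] lean 42.0
F [ 0.3  0.4 -3.6] [ 0.37 -0.67 -0.04] open 9.6
```

Emit:
step_arm --series '[{"rotation":[0,0,0],"offset":[0.07,0,-1.2],"grip":255},{"rotation":[0,0,0],"offset":[0,0,-2.4],"grip":255},{"rotation":[0,0,0],"offset":[0,0,-2.6],"grip":255},{"rotation":[0,0,0],"offset":[0,0,-2.2],"grip":255},{"rotation":[0,0,0],"offset":[0,0,-1.2],"grip":255},{"rotation":[0,0,0],"offset":[0,0,-0.7],"grip":255},{"rotation":[0,0,0],"offset":[0,0,-0.3],"grip":255},{"rotation":[0,0,0],"offset":[0,0,-0.2],"grip":255},{"rotation":[0,0,0],"offset":[0,0,0],"grip":255},{"rotation":[0,0,0],"offset":[0,0,0],"grip":255}]'

```text
t: 22.82
eef_pos: [568.5, 336.0, 30.0]
ee_rot: [-0.358, -0.043, 0.933, -0.017]
ft_force: [-0.5, -0.5, -2.9]
opening: 9.1
gripper_force: 60.1
```

Emit:
step_arm --series '[{"rotation":[0,0,0],"offset":[0,0,-0.2],"grip":255},{"rotation":[0,0,0],"offset":[0,0,-0.1],"grip":255},{"rotation":[0,0,0],"offset":[0,0,0],"grip":255},{"rotation":[0,0,0],"offset":[0,0,0],"grip":255}]'

```text
t: 23.32
eef_pos: [568.3, 335.9, 26.6]
ee_rot: [-0.358, -0.043, 0.933, -0.017]
ft_force: [0.7, -0.5, -1.9]
opening: 9.7
gripper_force: 60.0
```

Emit:
step_arm --series '[{"rotation":[0,0,0],"offset":[0,0,-0.1],"grip":255},{"rotation":[0,0,0],"offset":[0,0,0],"grip":255},{"rotation":[0,0,0],"offset":[0,0,0],"grip":255}]'

```text
t: 23.7
eef_pos: [568.4, 336.1, 25.9]
ee_rot: [-0.358, -0.043, 0.933, -0.017]
ft_force: [1.3, 0.6, 2.1]
opening: 9.4
gripper_force: 60.0
```

Emit:
step_arm --series '[{"rotation":[0,0,0],"offset":[0,0,0],"grip":160},{"rotation":[0,0,0],"offset":[0,0,0],"grip":160},{"rotation":[0,0,0],"offset":[0,0,0],"grip":160},{"rotation":[0,0,0],"offset":[0.33,0.03,0.37],"grip":160},{"rotation":[0,0,0],"offset":[1.33,0.12,1.49],"grip":160},{"rotation":[0,0,0],"offset":[1.33,0.12,1.49],"grip":160},{"rotation":[0,0,0],"offset":[1.33,0.12,1.49],"grip":160},{"rotation":[0,0,0],"offset":[1.33,0.12,1.49],"grip":160},{"rotation":[0,0,0],"offset":[1.33,0.12,1.49],"grip":160},{"rotation":[0,0,0],"offset":[0,0,3],"grip":160},{"rotation":[0.0136,-0.146,0],"offset":[0,0,1.5],"grip":160},{"rotation":[0.0136,-0.146,0],"offset":[0,0,1.5],"grip":160},{"rotation":[0.0136,-0.146,0],"offset":[0,0,1.5],"grip":160},{"rotation":[0.0136,-0.146,0],"offset":[0,0,1.5],"grip":160},{"rotation":[0.0136,-0.146,0],"offset":[0,0,0],"grip":160},{"rotation":[0,0,0],"offset":[0,0,0],"grip":160}]'

```text
t: 25.7
eef_pos: [635.0, 342.7, 195.7]
ee_rot: [-0.0, -0.047, 0.999, 0.0]
ft_force: [-0.3, 0.2, -0.1]
opening: 32.8
gripper_force: 0.0
```

Run:
```python
from st import *
d,o=snap('wrist');c=cam(d,o);im=d['img'].copy();cv2.imwrite('pics/w8.png',im)
a=np.radians(-84.7);O=np.array([589.9,234.5,3]);Rz=R.from_euler('z',a).as_matrix()
pts=[O+Rz@np.array(p) for p in ([-103,-22,50.],[-103,22,50],[-40,0,90],[40,0,90],[-60,-75,40],[-60,75,40],[60,-75,40],[60,75,40])]
for x,y in proj(c,pts):cv2.drawMarker(im,(int(round(x)),int(round(y))),(0,255,0),0,6,1)
t,_=snap('top','t8.png')
A=cv2.resize(im[:250],(800,312));B=cv2.resize(t['img'][120:330,140:420],(384,288),interpolation=2);S=snap('side','s8.png')[0]['img'];B2=cv2.resize(S[150:375,170:470],(384,288),interpolation=2)
o_=np.zeros((600,800,3),np.uint8);o_[:312]=A;o_[312:,:384]=B;o_[312:,400:784]=B2;cv2.imwrite('pics/fin.png',o_)
```

```text
t 25.7 tcp [635.  342.7 195.7] q [ 0.33  0.54  1.23  0.    1.38 -1.33] tx [-0.996 -0.094  0.001] ty [-0.094  0.996  0.   ] tz [-0.001  0.    -1.   ] lean 0.0
F [-0.3  0.2 -0.1] [ 0.13 -0.14 -0.  ] open 32.8
```

View pics/fin.png

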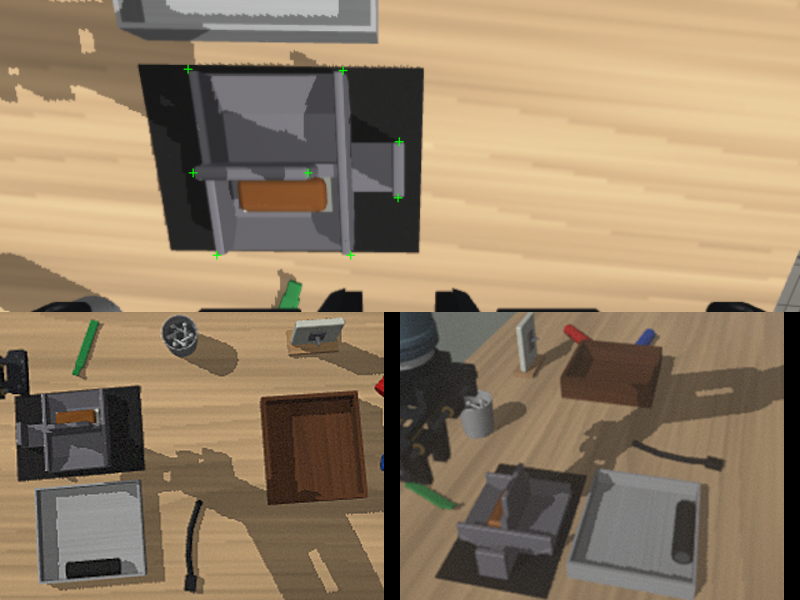

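The dish stands upright on the mat with its handle at (399,170), matching the prediction. The lens is in its bay, the grip lies in the tray, and everything else is where it was. Handing in.

```bash
python3 -c "
from bench import env
print(env.hand_in())"
```

```text
the job is handed in; nothing more can be done
None
```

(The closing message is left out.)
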